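# Load the filter slide under the photometer bar

### The arm

A 7-joint arm with a two-finger parallel gripper is mounted at the origin on a cart in front of the work surface, level with it; the furniture and walls round the work are solid. World frame = base frame: x ahead of the robot, y to its left, z up, the work surface at z = 0. Lengths are in m, angles in rad, forces in N, time in s.
With the tool pointing down it reaches from about 0.35 to 0.9 m from the base axis. Payload 8.1 kg.
Tool frame: the origin (TCP) lies on the centre line of the jaws, within the pads' length; the fingertips stand 22 mm ahead of it and the grasp point (between the pads) lies 3 mm ahead of it; z points along the fingers, y is the direction in which the jaws open and shut (so a half turn about z gives the same grasp; the last joint's range is limited). The gripper opens to 92 mm and grips with 3 to 60 N. Pads are 19 mm wide; open, the fingers measure 130 mm over their backs; the gripper's body (75 mm by 190 mm) begins 47 mm behind the grasp point.
Start: joints at [-1.272, 0.434, 0.025, 1.573, -0.012, 1.134, -0.075], TCP at [0.244, 0.575, 0.249] pointing down, gripper open.
Joint ranges: [-2.62, 2.62], [-0.44, 2.09], [-1.27, 1.32], [0.08, 2.57], [-1.32, 4.46], [0.12, 2], [-2.74, 2.74]. Speed limits (rad/s): [2.22, 2.22, 3.01, 3.01, 3.14, 3.14, 3.14].

### API

Orientations are given as a rotation vector (axis times angle).
In Python, from cell import arm gives the robot as it stands.
- The arm moves only by the shell command python3 -m pendant 'ROWS' [FORCE]. ROWS is JSON, a list that holds one entry, the list of rows, each a list of 7 numbers: the shift along the tool's x, y, z in units of 0.04 m (1.0 is 0.04 m), then the turn, a rotation vector about the tool's x, y, z in units of 0.08 rad (1.0 is 0.08 rad), then the closure, from 0 (fully open) to 1 (shut). In form: [[[tx, ty, tz, ax, ay, az, fingers], ...]]. A call has 1 to 20 rows; each row shifts and turns the commanded pose from where the row before left it, along the tool's axes as they then stand; what a row does not reach is not made up. A row lasts 1/12 s, in which the tool goes at most 41.7 mm and 7.16 degrees, less where a joint would pass 70% of its speed; a pose out of reach is approached as far as the arm can. A call with a number of a shift or a turn outside -1 to 1 is refused whole. A call with a gripper value outside its range is refused whole. The fingers move at their own pace and stop on an object; FORCE is the grip in N (left out, the last holds). Time passes only in rows, so rows that do not move let the fingers close. It gives the time, the measured TCP pose, the force and the opening at its end, in the units of the state.
- arm.observe(): the state, without advancing time (a new reading comes with each control period).
- arm.get_image(name): name is "scene" or "top" or "wrist"; returns a dict with "img" (480x640x3 uint8, red, green, blue), "z_map" (480x640 float32, m along the optical axis (not along the pixel's ray), 0 where there is no reading), "K" (3x3 intrinsics, pixels), "R" (3x3) and "t" (3): a world point X has camera coordinates R X + t. Camera axes: x right, y down, z forward; pixel columns grow to the right and rows downward; lengths in m; the calibration is good to about 2 mm. A picture is of the moment at which its call begins.
- arm.sign_off(): hands the job in, once; it reports no verdict.
The state is a dict: "clock": time; "joints": joint angles; "dq": joint speeds; "joint_efforts": joint torques, N m; "position": TCP position; "ee_rot": TCP orientation; "force": force on the tool from outside, world axes, zero at the start; "ft_torque": the same for the moment, N m; "width": opening from 0.0 (shut) to 1.0 (fully open).
Only numpy, scipy, OpenCV 4.12 (cv2) and the standard library are available. Lean on these libraries where they do the work, as an engineer would, in place of code of your own. Each camera call takes 0.05 s, during which the arm holds its last target.

### The job

Load the green filter slide into the photometer: slide it level, plain end first, into the low slot beneath the fixed blue bar until it is fully home against the stop behind the bar, and let go of it there. Leave the amber slide and the two vials by the centrifuge (blue cap, red cap) where they stand.

Things in the scene. Friction and masses are not known exactly. Their poses are not given: they have to be found in the camera images.
- slide_green: Filter slide: aluminium plate 100 long (x) x 44 wide (y) x 8 thick (mm), round green window near its plain front end (+x), upright green grip tab near its rear. Origin: centre of the plate's underside. Tab: 24 long (x) x 14 wide (y), centred at x = -36, y = 0, up to 42 above the underside; grip it across the 14. About 90 g, loose, starts flat on the bench.
- slide_amber: Filter slide: aluminium plate 100 long (x) x 44 wide (y) x 8 thick (mm), round amber window near its plain front end (+x), upright orange grip tab near its rear. Origin: centre of the plate's underside. Tab: 24 long (x) x 14 wide (y), centred at x = -36, y = 0, up to 42 above the underside; grip it across the 14. About 90 g, loose, starts flat on the bench; not to be used.
- photometer: Small white bench photometer, fixed. Origin on the bench surface; +x is the way a slide goes in, z up. Sizes in mm: base plate x = -100 to 130, y = -52 to 52, top at z = 10. From x = -100 to 5 it is an open apron, level with the slot floor. The back stop's front face is at x = 75, 24 high; behind it a white box with a display, x = 89 to 129, 44 high.
- slot_mouth (a point): Centre of the slot's mouth, on its floor (photometer x = 20, z = 10). From here the slot runs 55 mm along +x to the back stop: 48 wide between aluminium rails, which rise 12 above its floor. Flared guide lips, 8 high, lead into it over the 16 mm before the mouth, from 66 apart inside to 48. Same axes as the photometer.
- slot_home (a point): Where a slide's origin lies when it is fully home against the back stop (photometer x = 25, y = 0, z = 10); same axes as the photometer, the slide's +x along them. The slide's tab then stands clear in front of the bar.
- bar_top (a point): Centre of the top of the fixed blue bar over the slot (photometer x = 42, z = 40). The bar is 34 deep (x) x 84 wide (y) x 18 high; its underside is 12 above the slot floor. A black round detector cap on it, 28 diameter, rises 17 above this point.
- vial_clear: Small clear vial with a blue cap, 26 diameter x 50 high, standing loose on the bench in front of the grey cabinet; origin at the centre of its underside. To be left alone.
- vial_red: Small brown vial with a red cap, 20 diameter x 36 high, standing loose on the bench; origin at the centre of its underside. To be left alone.

How it is judged:
By the outcome, as a careful person would: the job done as asked, in the order asked, and still so for the second after the job is handed in, with the robot touching nothing.
It also fails if it takes over 42 s, if anything falls off the work surface, if the arm or the gripper's body presses on something with over 40 N, if the wrist force passes 120 N, or if a joint passes its speed limit or range.

## Working session

There is one attempt and no reset: what is moved stays moved. The work goes in short steps, Python scripts to look and compute and a shell command to move; the robot and the scene stay as the last step left them, time stands still between calls to the robot, and variables do not carry over. Pictures are saved under pics/ and viewed, and the job is handed in when it is done.

```bash
mkdir -p pics; ls; python3 - <<'E'
from cell import arm
import cv2,numpy as np
for n in ["scene","top","wrist"]:
    d=arm.get_image(n); cv2.imwrite(f"pics/{n}0.png",d["img"][:,:,::-1]); np.savez(f"pics/{n}0.npz",**d)
    print(n,d["K"].tolist(),(-d["R"].T@d["t"]).round(3))
print(arm.observe())
E
```

```text
pics
scene [[568.7395110687829, 0.0, 317.0373619512591], [0.0, 568.7395110687829, 241.84961540053115], [0.0, 0.0, 1.0]] [0.273 0.538 0.792]
top [[447.93786050951303, 0.0, 325.9490719722322], [0.0, 447.93786050951303, 239.71762500263003], [0.0, 0.0, 1.0]] [ 0.527 -0.018  0.955]
wrist [[423.059203061561, 0.0, 318.7729991677611], [0.0, 423.059203061561, 245.0482478617565], [0.0, 0.0, 1.0]] [0.176 0.603 0.384]
{'clock': 0.15, 'joints': array([-1.27159868,  0.43505017,  0.02498506,  1.57384952, -0.01157304,
        1.13399597, -0.07508757]), 'dq': array([ 0.000387  , -0.00175852, -0.00082414, -0.00173682,  0.00018964,
       -0.00111943,  0.00279207]), 'joint_efforts': array([ 2.51622027e-03, -6.68263221e+01,  9.86153260e-01, -3.14699435e+01,
       -6.06108061e-02,  3.94450338e-02,  8.77864659e-05]), 'position': array([0.24434051, 0.57488761, 0.24814822]), 'ee_rot': array([-6.26969402e-01, -3.07829493e+00,  1.81371598e-03]), 'force': array([0.28593191, 0.4840596 , 0.79132714]), 'ft_torque': array([-0.02394812, -0.06549801, -0.03361437]), 'width': 1.0029562476870713}
```

View pics/scene0.png

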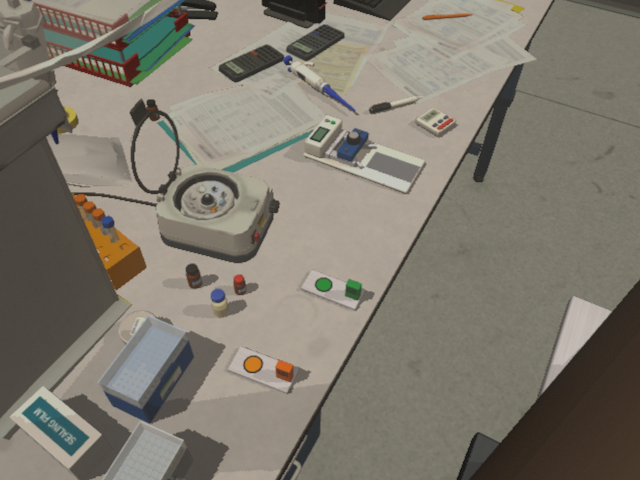

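View pics/top0.png

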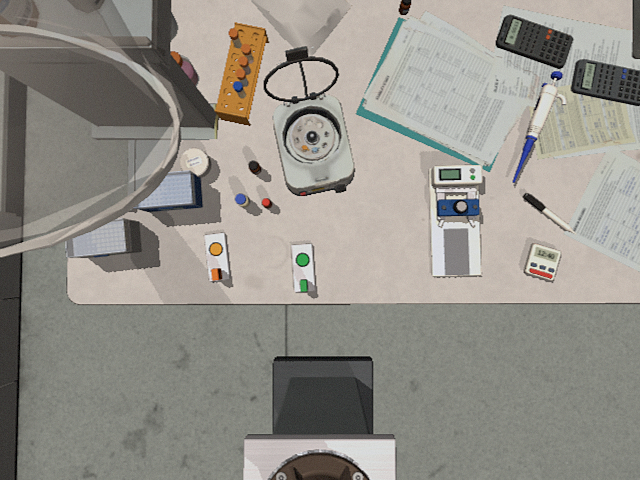

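View pics/wrist0.png

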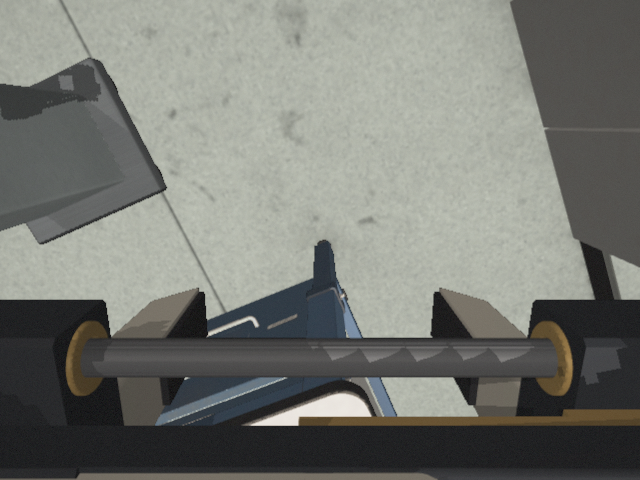

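The scene view shows the green slide near (335,288) and the photometer near (365,155). In the top view the green tab is at (304,285), the green window at (303,260) and the blue bar at (460,206). The amber slide and vials are left of the green slide. Next I'll measure these.

```bash
cat > h.py <<'E'
import numpy as np,cv2
def load(n): return dict(np.load(f"pics/{n}.npz"))
def world(d):
    z=d["z_map"]; v,u=np.mgrid[:480,:640]; K=d["K"]
    P=np.stack([(u-K[0,2])/K[0,0]*z,(v-K[1,2])/K[1,1]*z,z],-1)
    return (P-d["t"])@d["R"]
def rect(W,m):
    p=W[m][:,:2].astype(np.float32); 
    return cv2.minAreaRect(p*1000)
E
python3 - <<'E'
from h import *
for n in ["top0","scene0"]:
    d=load(n); W=world(d); hsv=cv2.cvtColor(d["img"],cv2.COLOR_RGB2HSV); H,S,V=[hsv[...,i].astype(int) for i in range(3)]
    ok=d["z_map"]>0
    x,y,z=W[...,0],W[...,1],W[...,2]
    near=ok&(x>.3)&(x<.65)&(y>-.45)&(y<.35)
    bench=near&(abs(z)<.006); print(n,"bench z",np.median(z[bench]))
    g=near&(H>45)&(H<80)&(S>120)&(y>-.1)&(y<.15)
    for nm,m in [("tabtop",g&(z>.036)),("window",g&(z<.015)),("plate",near&(y>-.05)&(y<.12)&(x<.48)&(z>.0055)&(z<.012)),("greenall",near&(y>-.05)&(y<.12)&(x<.48)&(z>.0055)&(z<.05)),
      ("bar top",near&(H>100)&(H<125)&(S>120)&(y<-.2)&(z>.034)&(z<.046)),("cap",near&(y<-.2)&(z>.052)),
      ("photobase",near&(y<-.2)&(y>-.42)&(z>.007)&(z<.06)&(x<.62)),("box",near&(y<-.2)&(z>.041)&(z<.048)&(S<80))]:
        if m.sum()<5: print(nm,"none");continue
        p=W[m]; print(nm,m.sum(),np.median(p,0).round(4),"z",np.percentile(p[:,2],[5,95]).round(4),"rect",[np.round(q,1) for q in rect(W,m)])
E
```

```text
top0 bench z -0.0008773618776609644
tabtop 68 [0.4739 0.033  0.0414] z [0.0389 0.0432] rect [array([472.8,  32. ]), array([22.4, 10.3]), np.float64(0.1)]
window 122 [0.5266 0.0368 0.0084] z [0.0058 0.0112] rect [array([525.6,  36.9]), array([25.4, 23.3]), np.float64(89.8)]
plate 111 [0.4698 0.0265 0.0079] z [0.006  0.0107] rect [array([468.8,  33.8]), array([44.4, 19.1]), np.float64(89.7)]
greenall 176 [0.4698 0.033  0.0091] z [0.0062 0.0426] rect [array([470.1,  33.5]), array([20.1, 43.7]), np.float64(3.5)]
bar top 458 [ 0.6298 -0.2745  0.0391] z [0.0365 0.0422] rect [array([ 631.9, -285.2]), array([32.6, 83.9]), np.float64(1.8)]
cap 123 [ 0.6321 -0.2841  0.0553] z [0.0526 0.0585] rect [array([ 632.5, -284.4]), array([24.9, 24.6]), np.float64(87.3)]
photobase 2853 [ 0.5572 -0.2854  0.0099] z [0.0075 0.0214] rect [array([ 555.9, -285.9]), array([128.3, 105. ]), np.float64(0.1)]
box 23 [ 0.6334 -0.2573  0.0433] z [0.0412 0.0463] rect [array([ 634.5, -283.1]), array([71.1, 22.1]), np.float64(78.6)]
scene0 bench z 1.1489013982704583e-05
tabtop 86 [0.4719 0.0339 0.0423] z [0.0401 0.0441]
[... 225 characters left out ...]
.0059 0.0112] rect [array([468.5,  31.4]), array([45.8, 22.1]), np.float64(89.3)]
greenall 384 [0.4679 0.0375 0.0194] z [0.0066 0.0433] rect [array([469.8,  31.4]), array([22.6, 44.9]), np.float64(3.8)]
bar top 125 [ 0.6257 -0.264   0.0406] z [0.0375 0.0435] rect [array([ 631. , -283.9]), array([81.7, 29.7]), np.float64(88.8)]
cap 105 [ 0.6299 -0.2841  0.0561] z [0.0524 0.059 ] rect [array([ 630.4, -285.5]), array([26.4, 25.7]), np.float64(31.9)]
photobase 2457 [ 0.5588 -0.2851  0.011 ] z [0.0083 0.0335] rect [array([ 555. , -289.1]), array([131.6, 108. ]), np.float64(1.0)]
box 69 [ 0.63   -0.2789  0.0435] z [0.0413 0.0472] rect [array([ 628.8, -289. ]), array([32. , 76.4]), np.float64(5.2)]
```

```bash
python3 - <<'E'
from h import *
for n in ["top0","scene0"]:
    d=load(n); W=world(d); ok=d["z_map"]>0
    x,y,z=W[...,0],W[...,1],W[...,2]
    def lab(m,nm):
        c,l,s,_=cv2.connectedComponentsWithStats(m.astype(np.uint8)); i=1+np.argmax(s[1:,4]); mm=l==i
        r=cv2.minAreaRect(W[mm][:,:2].astype(np.float32)*1000); print(n,nm,mm.sum(),[np.round(q,2) for q in r])
        return mm
    lab(ok&(y>-.03)&(y<.09)&(x>.42)&(x<.6)&(z>.0045)&(z<.0125),"slide plate")
    m=lab(ok&(y>-.4)&(y<-.18)&(x>.42)&(x<.8)&(z>.006)&(z<.07),"photometer")
    m=ok&(y>-.4)&(y<-.18)&(x>.48)&(x<.58)&(z>.006)&(z<.014)
    for nm,f in [("left",np.max),("right",np.min)]:
        xs=np.arange(.485,.57,.004); ys=[f(y[m&(abs(x-a)<.003)]) for a in xs]; k=np.polyfit(xs,ys,1); print(nm,k.round(4),"y at .6",np.polyval(k,.6).round(4))
    m=ok&(y>-.02)&(y<.09)&(x>.42)&(x<.6)&(z>.0045)&(z<.0125)
    for nm,f in [("sl left",np.max),("sl right",np.min)]:
        xs=np.arange(.47,.545,.004); ys=[f(y[m&(abs(x-a)<.003)]) for a in xs]; k=np.polyfit(xs,ys,1); print(nm,k.round(4),"y at .5",np.polyval(k,.51).round(4))
E
```

```text
top0 slide plate 876 [array([509.57,  36.25]), array([99.55, 43.91]), np.float64(3.97)]
top0 photometer 5426 [array([ 605.73, -285.24]), array([229.18, 104.63]), np.float64(0.95)]Traceback (most recent call last):
  File "<stdin>", line 13, in <module>
    return _wrapreduction(a, np.maximum, 'max', axis, None, out,
                          keepdims=keepdims, initial=initial, where=where)
    return ufunc.reduce(obj, axis, dtype, out, **passkwargs)
           ~~~~~~~~~~~~^^^^^^^^^^^^^^^^^^^^^^^^^^^^^^^^^^^^^
ValueError: zero-size array to reduction operation maximum which has no identity
```

```bash
python3 - <<'E'
import cv2,numpy as np
a=cv2.imread('pics/scene0.png'); b=cv2.imread('pics/top0.png')
A=cv2.resize(a[100:320,280:440],None,fx=2.5,fy=2.5,interpolation=2); B=cv2.resize(b[150:310,280:500],None,fx=1.8,fy=1.8*550/288/1.9,interpolation=2)
B=cv2.resize(b[150:310,280:500],(396,288))
o=np.zeros((550,800,3),np.uint8); o[:,:400]=A; o[:288,402:798]=B; cv2.imwrite('pics/z1.png',o)
E
```

```text
(no output)
```

View pics/z1.png

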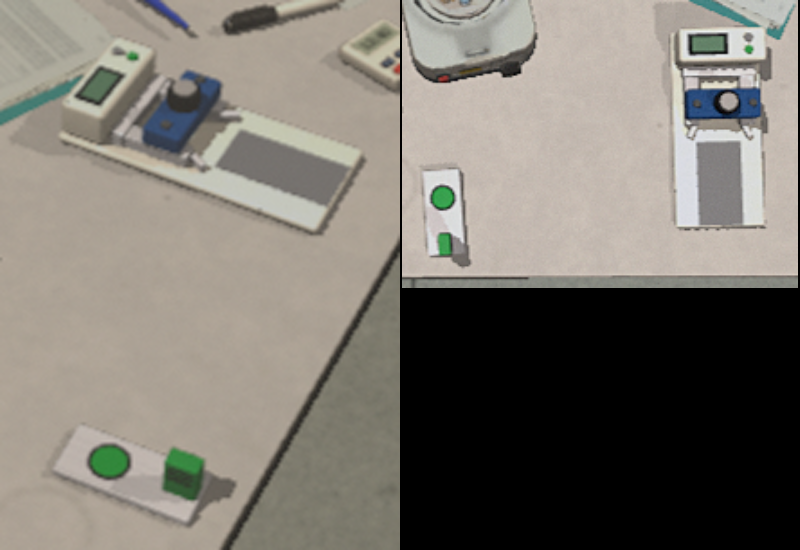

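```bash
python3 - <<'E'
from h import *
for n in ["top0","scene0"]:
    d=load(n); W=world(d); ok=d["z_map"]>0
    x,y,z=W[...,0],W[...,1],W[...,2]
    hsv=cv2.cvtColor(d["img"],cv2.COLOR_RGB2HSV)
    def lab(m,nm):
        c,l,s,_=cv2.connectedComponentsWithStats(m.astype(np.uint8)); i=1+np.argmax(s[1:,4]); mm=l==i
        r=cv2.minAreaRect(W[mm][:,:2].astype(np.float32)*1000); print(n,nm,mm.sum(),[np.round(q,2) for q in r])
        return mm
    lab(ok&(y>-.03)&(y<.09)&(x>.42)&(x<.6)&(z>.0045)&(z<.0125),"slide plate")
    m=lab(ok&(y>-.4)&(y<-.18)&(x>.42)&(x<.8)&(z>.006)&(z<.07),"photometer")
    m=lab(ok&(y>-.34)&(y<-.22)&(x>.48)&(x<.61)&(z>.006)&(z<.014)&(hsv[...,2]<150),"dark patch")
    m=lab(ok&(y>-.4)&(y<-.18)&(x>.42)&(x<.8)&(z>.041)&(z<.048)&(x>.67),"box top")
    # robust side lines of whole base
    m=ok&(y>-.4)&(y<-.18)&(x>.42)&(x<.8)&(z>.006)&(z<.02)
    for nm,f in [("left",np.max),("right",np.min)]:
        xs=np.arange(.5,.7,.004); q=[(a,f(y[m&(abs(x-a)<.004)])) for a in xs if (m&(abs(x-a)<.004)).sum()>3]; q=np.array(q,np.float32)
        vx,vy,x0,y0=cv2.fitLine(q,cv2.DIST_HUBER,0,.001,.001).ravel(); print(nm,"deg",np.degrees(vy/vx).round(2),"y at .6",(y0+(.6-x0)*vy/vx).round(4))
E
```

```text
top0 slide plate 876 [array([509.57,  36.25]), array([99.55, 43.91]), np.float64(3.97)]
top0 photometer 5426 [array([ 605.73, -285.24]), array([229.18, 104.63]), np.float64(0.95)]
top0 dark patch 1073 [array([ 540.49, -288.06]), array([98.5 , 50.98]), np.float64(1.76)]
top0 box top 809 [array([ 699.64, -282.95]), array([37.65, 99.27]), np.float64(0.14)]
left deg 0.96 y at .6 -0.234
right deg 1.42 y at .6 -0.336
scene0 slide plate 1111 [array([508.18,  34.08]), array([99.84, 46.42]), np.float64(3.95)]
scene0 photometer 5191 [array([ 645.17, -313.26]), array([310.93, 176.75]), np.float64(0.64)]
scene0 dark patch 847 [array([ 539.65, -297.34]), array([99.99, 74.86]), np.float64(0.4)]
scene0 box top 559 [array([ 697.74, -285.85]), array([ 39.93, 102.28]), np.float64(0.49)]
left deg 1.07 y at .6 -0.2354
right deg 18.29 y at .6 -0.3268
```

```bash
cat >> h.py <<'E'
from scipy.spatial.transform import Rotation as R
def plan(xt,yt,zt,yaw_y_deg):
    """shift (in tool axes units) and turn to target; yaw_y_deg: heading of tool y"""
    from cell import arm
    s=arm.observe(); Rt=R.from_rotvec(s["ee_rot"]); p=np.array(s["position"])
    a=np.radians(yaw_y_deg); yv=np.array([np.cos(a),np.sin(a),0]); zv=np.array([0,0,-1.]); xv=np.cross(yv,zv)
    Rg=R.from_matrix(np.column_stack([xv,yv,zv]))
    print("clock",round(s["clock"],2),"pos",p.round(4),"err",(np.array([xt,yt,zt])-p).round(4),"j",np.round(s["joints"],2),"w",round(s["width"],3),"F",np.round(s["force"],1))
    print("shift units, start axes",Rt.inv().apply(np.array([xt,yt,zt])-p).round(4)/.04,"final axes",(Rg.inv().apply(np.array([xt,yt,zt])-p)/.04).round(3),"turn units",((Rt.inv()*Rg).as_rotvec()/.08).round(3))
E
python3 - <<'E'
from h import *
plan(.4737,.0338,.12,94)
d=load("top0");W=world(d);ok=d["z_map"]>0
for lo in (0,.1,.2,.3,.4,.5):
  print(lo,[ (round(a,2),np.round(W[...,2][ok&(abs(W[...,0]-a)<.03)&(W[...,1]>lo)&(W[...,1]<lo+.1)].max(initial=-9),2)) for a in (.2,.26,.32,.38,.44,.5,.56,.62)])
E
```

```text
clock 0.15 pos [0.2443 0.5749 0.2481] err [ 0.2294 -0.5411 -0.1281] j [-1.27  0.44  0.02  1.57 -0.01  1.13 -0.08] w 1.003 F [0.3 0.5 0.8]
shift units, start axes [-10.5675 -10.2025   3.2175] final axes [ -4.776 -13.894   3.204] turn units [-1.500e-02 -2.000e-03 -5.896e+00]
0 [(0.2, np.float64(-0.66)), (0.26, np.float64(-0.75)), (0.32, np.float64(-0.75)), (0.38, np.float64(-0.75)), (0.44, np.float64(0.04)), (0.5, np.float64(0.04)), (0.56, np.float64(0.01)), (0.62, np.float64(0.01))]
0.1 [(0.2, np.float64(-0.66)), (0.26, np.float64(-0.75)), (0.32, np.float64(-0.75)), (0.38, np.float64(-0.75)), (0.44, np.float64(0.0)), (0.5, np.float64(0.01)), (0.56, np.float64(0.67)), (0.62, np.float64(0.69))]
0.2 [(0.2, np.float64(-0.75)), (0.26, np.float64(-0.75)), (0.32, np.float64(-0.74)), (0.38, np.float64(-0.75)), (0.44, np.float64(0.0)), (0.5, np.float64(0.65)), (0.56, np.float64(0.66)), (0.62, np.float64(0.08))]
0.3 [(0.2, np.float64(-0.75)), (0.26, np.float64(-0.75)), (0.32, np.float64(-0.75)), (0.38, np.float64(-0.75)), (0.44, np.float64(0.01)), (0.5, np.float64(0.01)), (0.56, np.float64(0.08)), (0.62, np.float64(0.08))]
0.4 [(0.2, np.float64(-0.75)), (0.26, np.float64(-0.75)), (0.32, np.float64(-0.75)), (0.38, np.float64(-0.75)), (0.44, np.float64(0.0)), (0.5, np.float64(0.01)), (0.56, np.float64(0.08)), (0.62, np.float64(0.08))]
0.5 [(0.2, np.float64(-0.75)), (0.26, np.float64(-0.75)), (0.32, np.float64(-0.75)), (0.38, np.float64(-0.75)), (0.44, np.float64(0.0)), (0.5, np.float64(0.0)), (0.56, np.float64(0.0)), (0.62, np.float64(-9.0))]
```

```bash
python3 - <<'E'
from h import *
for n in ["top0","scene0"]:
    d=load(n);W=world(d);ok=(d["z_map"]>0)&(W[...,2]>.12)
    c,l,s,ce=cv2.connectedComponentsWithStats(ok.astype(np.uint8))
    for i in range(1,c):
        if s[i,4]<60: continue
        p=W[l==i]; print(n,s[i],"x",np.percentile(p[:,0],[0,50,100]).round(2),"y",np.percentile(p[:,1],[0,50,100]).round(2),"z",np.percentile(p[:,2],[0,50,100]).round(2))
    # lamp ring by height slice
    z=W[...,2]
    for lo in np.arange(.15,.8,.1):
        m=(d["z_map"]>0)&(z>lo)&(z<lo+.1)&(W[...,0]>.3)
        if m.sum()>20: print(" slice",lo.round(2),m.sum(),"x",W[m][:,0].min().round(2),W[m][:,0].max().round(2),"y",W[m][:,1].min().round(2),W[m][:,1].max().round(2))
E
```

```text
top0 [    0     0   201   257 40174] x [0.53 0.64 0.88] y [0.12 0.16 0.26] z [0.12 0.63 0.69]
top0 [263  46  76  53 745] x [0.83 0.86 0.87] y [-0.04  0.03  0.1 ] z [0.12 0.22 0.25]
 slice 0.15 1259 x 0.81 0.87 y -0.04 0.25
 slice 0.25 385 x 0.79 0.87 y 0.02 0.24
 slice 0.35 2609 x 0.79 0.88 y 0.2 0.25
 slice 0.45 1330 x 0.61 0.73 y 0.12 0.17
 slice 0.55 20998 x 0.53 0.74 y 0.12 0.21
 slice 0.65 14072 x 0.54 0.71 y 0.15 0.21
scene0 [    0     0   179   351 26182] x [0.65 0.81 1.19] y [-0.31  0.25  0.41] z [0.12 0.36 0.53]
scene0 [130  98  50  95 880] x [0.83 0.86 0.87] y [-0.04  0.04  0.1 ] z [0.12 0.22 0.25]
scene0 [  469   280   171   200 17153] x [0.24 0.25 0.26] y [0.42 0.47 0.48] z [0.64 0.68 0.69]
 slice 0.15 6756 x 0.8 1.01 y -0.04 0.4
 slice 0.25 5098 x 0.79 0.96 y 0.02 0.34
 slice 0.35 4113 x 0.79 0.84 y 0.2 0.3
 slice 0.45 9063 x 0.65 0.77 y 0.13 0.27
```

```bash
python3 -m pendant '[[[0,0,0,0,0,-0.98,0],[0,0,0,0,0,-0.98,0],[0,0,0,0,0,-0.98,0],[0,0,0,0,0,-0.98,0],[0,0,0,0,0,-0.98,0],[0,0,0,0,0,-0.98,0],[-0.21,-0.96,0,0,0,0,0],[-0.21,-0.96,0,0,0,0,0],[-0.21,-0.96,0,0,0,0,0],[-0.21,-0.96,0,0,0,0,0],[-0.21,-0.96,0,0,0,0,0],[-0.21,-0.96,0,0,0,0,0],[-0.21,-0.96,0,0,0,0,0]]]' 25; python3 -c "
from h import *
plan(.4737,.0338,.12,94)"
```

```text
clock: 1.23
position: [0.3216, 0.3091, 0.2486]
ee_rot: [0.108, -3.14, -0.0]
force: [2.0, -0.7, 0.3]
width: 1.0
clock 1.23 pos [0.3216 0.3091 0.2486] err [ 0.1521 -0.2753 -0.1286] j [-0.87  0.15 -0.01  1.98  0.    1.01  0.75] w 1.0 F [ 2.  -0.7  0.3]
shift units, start axes [-3.3225 -7.125   3.215 ] final axes [-3.313 -7.13   3.216] turn units [ 0.    -0.001 -0.016]
```

```bash
python3 -m pendant '[[[-0.21,-0.95,0,0,0,0,0],[-0.21,-0.95,0,0,0,0,0],[-0.21,-0.95,0,0,0,0,0],[-0.21,-0.95,0,0,0,0,0],[-0.21,-0.95,0,0,0,0,0],[-0.21,-0.95,0,0,0,0,0],[-0.21,-0.95,0,0,0,0,0],[-0.5,-0.15,0.6,0,0,0,0],[-0.5,-0.15,0.6,0,0,0,0],[-0.5,-0.15,0.6,0,0,0,0],[-0.35,0,0.6,0,0,0,0],[0,0,0.4,0,0,0,0],[0,0,0,0,0,0,0],[0,0,0,0,0,0,0]]]'; python3 -c "
from h import *
from cell import arm
plan(.4737,.0338,.034,94)
d=arm.get_image('wrist');cv2.imwrite('pics/w1.png',d['img'][:,:,::-1]);np.savez('pics/w1.npz',**d)
W=world(d);z=W[...,2];hsv=cv2.cvtColor(d['img'],cv2.COLOR_RGB2HSV);g=(hsv[...,0]>45)&(hsv[...,0]<80)&(hsv[...,1]>110)&(d['z_map']>0)
for a,b in [(.038,.046),(.004,.013)]:
  m=g&(z>a)&(z<b)
  if m.sum()>5: print(m.sum(),rect(W,m))
m=(z>.0045)&(z<.0125)&(abs(W[...,1]-.034)<.05)&(W[...,0]>.43)&(W[...,0]<.58)&(d['z_map']>0);print('plate',m.sum(),rect(W,m))
"
```

```text
clock: 2.4
position: [0.4726, 0.0366, 0.1362]
ee_rot: [0.107, -3.137, 0.001]
force: [0.7, 0.2, 1.1]
width: 1.002
clock 2.4 pos [0.4726 0.0366 0.1362] err [ 0.0011 -0.0028 -0.1022] j [-0.4   0.33  0.27  2.08 -0.13  0.74  1.58] w 1.002 F [0.7 0.2 1.1]
shift units, start axes [-0.03  -0.07   2.555] final axes [-0.024 -0.072  2.555] turn units [-0.007 -0.034 -0.019]
918 ((472.1746826171875, 30.44586944580078), (23.24956703186035, 13.218069076538086), 4.0247015953063965)
1031 ((499.30572509765625, 32.475494384765625), (77.3139419555664, 25.266624450683594), 4.290472507476807)
plate 6325 ((499.4268493652344, 32.240997314453125), (81.78083038330078, 44.109344482421875), 4.013861656188965)
```

View pics/w1.png

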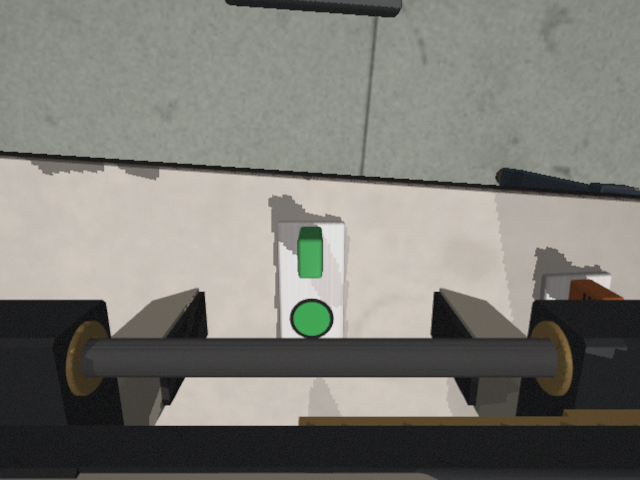

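The wrist view shows the green tab centred near (311,252) between the jaws, with nothing beside it. The tab estimates agree on (0.4725, 0.032) with a yaw of 4.0°, so I'll descend and grip.

```bash
python3 -m pendant '[[[0,-0.11,0.5,0,0,0,0],[0,0,0.5,0,0,0,0],[0,0,0.5,0,0,0,0],[0,0,0.5,0,0,0,0],[0,0,0.35,0,0,0,0],[0,0,0.15,0,0,0,0],[0,0,0,0,0,0,0],[0,0,0,0,0,0,0]]]'; python3 -c "
from h import *
plan(.4725,.032,.034,94)"
```

```text
clock: 3.12
position: [0.4743, 0.0326, 0.0378]
ee_rot: [-0.108, 3.139, 0.001]
force: [-0.3, 0.3, 0.7]
width: 0.999
clock 3.12 pos [0.4743 0.0326 0.0378] err [-0.0018 -0.0006 -0.0038] j [-0.33  0.5   0.2   2.16 -0.21  0.5   1.66] w 0.999 F [-0.3  0.3  0.7]
shift units, start axes [ 0.045  -0.0125  0.095 ] final axes [ 0.045 -0.013  0.095] turn units [ 0.004  0.015 -0.014]
```

```bash
python3 -m pendant '[[[0.04,0,0.08,0,0,0,0],[0,0,0,0,0,0,0.3],[0,0,0,0,0,0,0.6],[0,0,0,0,0,0,1],[0,0,0,0,0,0,1],[0,0,0,0,0,0,1],[0,0,0,0,0,0,1],[0,0,0,0,0,0,1],[0,0,0,0,0,0,1],[0,0,0,0,0,0,1]]]' 30; python3 -c "
from h import *
plan(.4725,.032,.034,94)"
```

```text
clock: 3.95
position: [0.4722, 0.0323, 0.0335]
ee_rot: [0.108, -3.14, 0.0]
force: [-0.0, -0.5, 0.3]
width: 0.399
clock 3.95 pos [0.4722 0.0323 0.0335] err [ 0.0003 -0.0003  0.0005] j [-0.33  0.51  0.2   2.16 -0.21  0.49  1.67] w 0.399 F [-0.  -0.5  0.3]
shift units, start axes [-0.0075 -0.0075 -0.0125] final axes [-0.008 -0.009 -0.013] turn units [-0.    -0.001 -0.016]
```

```bash
python3 -m pendant '[[[0,0,0,0,0,0,1],[0,0,0,0,0,0,1],[0,0,0,0,0,0,1],[0,0,0,0,0,0,1],[0,0,0,0,0,0,1],[0,0,0,0,0,0,1],[0,0,0,0,0,0,1],[0,0,0,0,0,0,1]]]'
```

```text
clock: 4.62
position: [0.4722, 0.0323, 0.0335]
ee_rot: [-0.108, 3.14, 0.0]
force: [-0.6, -1.1, -0.6]
width: 0.147
```

```bash
python3 -m pendant '[[[0,0,-0.25,0,0,0,1],[0,0,-0.5,0,0,0,1],[0,0,-0.5,0,0,0,1],[0,0,-0.5,0,0,0,1],[0,0,-0.25,0,0,0,1],[0,0,0,0,0,0.32,1],[0,0,0,0,0,0.32,1],[0,0,0,0,0,0,1]]]'; python3 -c "
from h import *
from cell import arm
plan(.4995,-.287,.0755,91.1)
d=arm.get_image('wrist');cv2.imwrite('pics/w2.png',d['img'][:,:,::-1])"
```

```text
clock: 5.28
position: [0.4716, 0.0324, 0.1128]
ee_rot: [0.023, -3.14, 0.0]
force: [-0.5, -0.8, -0.8]
width: 0.148
clock 5.28 pos [0.4716 0.0324 0.1128] err [ 0.0279 -0.3194 -0.0373] j [-0.4   0.37  0.28  2.11 -0.16  0.68  1.57] w 0.148 F [-0.5 -0.8 -0.8]
shift units, start axes [-0.58   -7.995   0.9325] final axes [-0.545 -7.997  0.933] turn units [-0.001 -0.013 -0.054]
```

View pics/w2.png

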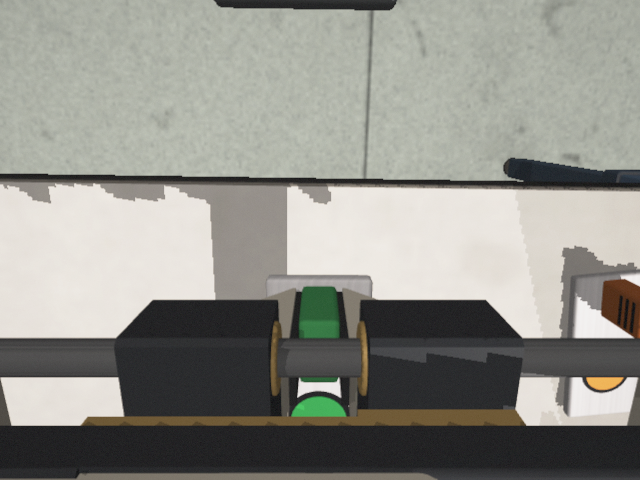

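The slide is held, with the tab in the jaws at (320,320) and the plate level and lifted. I'll carry it to just above the apron.

```bash
python3 -m pendant '[[[0,-0.4,0,0,0,0,1],[-0.06,-0.8,0,0,0,0,1],[-0.06,-0.9,0,0,0,0,1],[-0.06,-0.9,0,0,0,0,1],[-0.06,-0.9,0,0,0,0,1],[-0.06,-0.9,0,0,0,0,1],[-0.06,-0.9,0,0,0,0,1],[-0.06,-0.9,0,0,0,0,1],[-0.06,-0.8,0,0,0,0,1],[-0.06,-0.6,0,0,0,0,1],[0,0,0,0,0,-0.05,1],[0,0,0,0,0,0,1],[0,0,0,0,0,0,1]]]'; python3 -c "
from h import *
from cell import arm
plan(.4995,-.287,.0485,91.1)
for n in ('top','scene','wrist'):
  d=arm.get_image(n);cv2.imwrite('pics/%s3.png'%n,d['img'][:,:,::-1]);np.savez('pics/%s3.npz'%n,**d)
"
```

```text
clock: 6.42
position: [0.4987, -0.2862, 0.1123]
ee_rot: [0.034, -3.139, -0.002]
force: [-0.0, 0.1, -1.4]
width: 0.151
clock 6.42 pos [ 0.4987 -0.2862  0.1123] err [ 0.0008 -0.0008 -0.0638] j [ 0.22  0.51  0.3   1.86 -0.2   0.8   2.21] w 0.151 F [-0.   0.1 -1.4]
shift units, start axes [-0.0225 -0.0225  1.595 ] final axes [-0.02  -0.02   1.595] turn units [ 0.019 -0.025  0.028]
```

View pics/scene3.png

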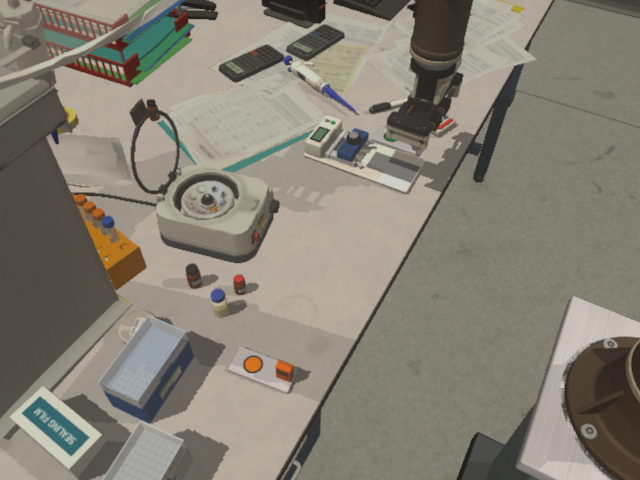

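View pics/top3.png

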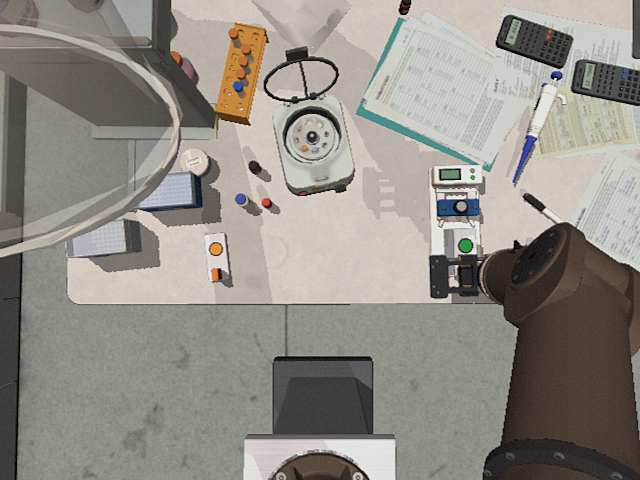

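View pics/wrist3.png

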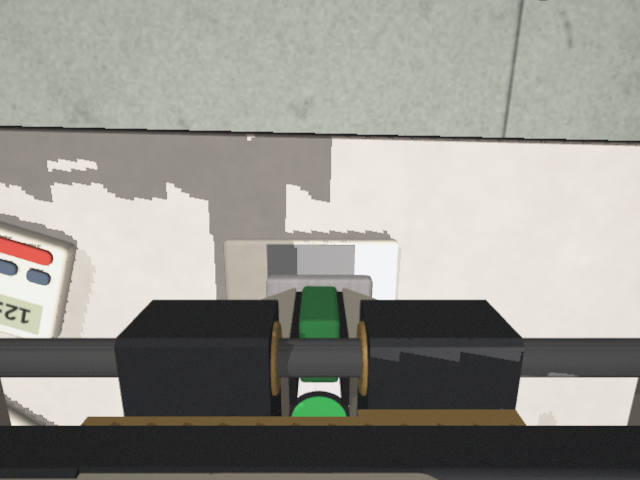

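```bash
python3 - <<'E'
from h import *
d=load("wrist3");W=world(d);z=W[...,2];ok=d["z_map"]>0
for v in (250,255,260,265,270): 
    m=ok[v]&(z[v]>.006)&(z[v]<.016)&(W[v,:,1]<-.2)&(W[v,:,1]>-.36); q=W[v][m]; print("base",v,np.flatnonzero(m)[[0,-1]],q[0].round(4),q[-1].round(4),"mid",((q[0]+q[-1])/2).round(4))
for v in (280,284,288,292):
    m=ok[v]&(z[v]>.07)&(z[v]<.1); q=W[v][m]; print("slide",v,q[0].round(4),q[-1].round(4),"mid",((q[0]+q[-1])/2).round(4)) if m.any() else print(v,z[v,300])
m=ok&(z>.07)&(z<.1); print(np.percentile(z[m],[5,50,95]))
d=load("top3");W=world(d);z=W[...,2];hsv=cv2.cvtColor(d['img'],cv2.COLOR_RGB2HSV)
g=(hsv[...,0]>45)&(hsv[...,0]<80)&(hsv[...,1]>110)&(z>.07)&(z<.1); print("window",g.sum(),W[g].mean(0),rect(W,g))
m=(d['z_map']>0)&(z>.075)&(z<.1)&(W[...,1]<-.24)&(W[...,1]>-.33)&(W[...,0]>.52)&(W[...,0]<.62); print("plate front",m.sum(),np.median(z[m]),rect(W,m))
for a in np.arange(.535,.585,.008):
    q=W[...,1][m&(abs(W[...,0]-a)<.005)]; print(a.round(3),q.min().round(4),q.max().round(4),((q.min()+q.max())/2).round(4))
E
```

```text
base 250 [224 397] [ 0.4974 -0.3419  0.0094] [ 0.4954 -0.2398  0.008 ] mid [ 0.4964 -0.2909  0.0087]
base 255 [224 397] [ 0.5008 -0.3423  0.0085] [ 0.4987 -0.2395  0.0074] mid [ 0.4997 -0.2909  0.008 ]
base 260 [224 397] [ 0.5042 -0.3425  0.0078] [ 0.5016 -0.2393  0.008 ] mid [ 0.5029 -0.2909  0.0079]
base 265 [224 396] [ 0.5077 -0.3429  0.0066] [ 0.5045 -0.2399  0.0088] mid [ 0.5061 -0.2914  0.0077]
base 270 [225 396] [ 0.51   -0.3419  0.0091] [ 0.5081 -0.2394  0.0077] mid [ 0.509  -0.2906  0.0084]
slide 280 [ 0.4867 -0.3075  0.0862] [ 0.4867 -0.2647  0.0834] mid [ 0.4867 -0.2861  0.0848]
slide 284 [ 0.4885 -0.308   0.0861] [ 0.4877 -0.2645  0.0855] mid [ 0.4881 -0.2863  0.0858]
slide 288 [ 0.4904 -0.308   0.0857] [ 0.4895 -0.2648  0.0854] mid [ 0.4899 -0.2864  0.0856]
slide 292 [ 0.4926 -0.3082  0.0846] [ 0.4915 -0.2647  0.0849] mid [ 0.492  -0.2864  0.0848]
[0.08297735 0.08697519 0.09795604]
window 150 [ 0.55183323 -0.28394552  0.0865292 ] ((551.6975708007812, -284.04083251953125), (25.22259521484375, 25.540739059448242), 25.509105682373047)
plate front 598 0.08602775835251217 ((557.8721923828125, -281.990966796875), (54.449153900146484, 45.786277770996094), 3.489001750946045)
0.535 -0.3062 -0.2605 -0.2834
0.543 -0.3052 -0.2608 -0.283
0.551 -0.3033 -0.2604 -0.2818
0.559 -0.3033 -0.2601 -0.2817
0.567 -0.3039 -0.2601 -0.282
0.575 -0.3039 -0.2605 -0.2822
0.583 -0.3033 -0.2604 -0.2818
```

```bash
python3 -m pendant '[[[0,-0.06,0.3,0,0,0,1],[0,0,0.4,0,0,0,1],[0,0,0.4,0,0,0,1],[0,0,0.3,0,0,0,1],[0,0,0.2,0,0,0,1],[0,0,0,0,0,0,1],[0,0,0,0,0,0,1]]]'; python3 - <<'E'
from h import *
from cell import arm
plan(.4995,-.287,.0435,91.1)
for n in ('top','wrist','scene'):
  d=arm.get_image(n);cv2.imwrite('pics/%s4.png'%n,d['img'][:,:,::-1]);np.savez('pics/%s4.npz'%n,**d)
d=load("wrist4");W=world(d);z=W[...,2];ok=d["z_map"]>0
for v in range(200,300,6): 
    m=ok[v]&(z[v]>.006)&(z[v]<.03)&(W[v,:,1]<-.2)&(W[v,:,1]>-.36)
    if m.sum()<5: continue
    q=W[v][m]; print(v,q[0].round(4),q[-1].round(4),"mid",((q[0]+q[-1])/2).round(4))
    m=m&(z[v]>.0165); 
    if m.sum()>5: q=W[v][m]; print("   slide",q[0].round(4),q[-1].round(4),"mid",((q[0]+q[-1])/2).round(4))
d=load("top4");W=world(d);z=W[...,2]
m0=(d['z_map']>0)&(W[...,1]<-.2)&(W[...,1]>-.37)&(z>.006)&(z<.03)
for a in np.arange(.535,.575,.008):
    s=m0&(abs(W[...,0]-a)<.004); b=W[...,1][s]; q=W[...,1][s&(z>.0165)]
    print(a.round(3),"base mid",((b.min()+b.max())/2).round(4),b.max()-b.min(),"slide",((q.min()+q.max())/2).round(4),q.max()-q.min())
E
python3 -c "
import cv2,numpy as np
a=cv2.imread('pics/wrist4.png');b=cv2.imread('pics/top4.png')
o=np.zeros((480,800,3),np.uint8);o[:300,:400]=cv2.resize(a,(400,300));o[:,400:]=cv2.resize(b[150:310,410:543],(400,480),interpolation=2);cv2.imwrite('pics/z4.png',o)"
```

```text
clock: 7.15
position: [0.4992, -0.2895, 0.0492]
ee_rot: [0.034, -3.141, -0.001]
force: [-0.7, 0.1, -0.7]
width: 0.154
clock 7.15 pos [ 0.4992 -0.2895  0.0492] err [ 0.0003  0.0025 -0.0057] j [ 0.25  0.6   0.26  1.9  -0.24  0.67  2.25] w 0.154 F [-0.7  0.1 -0.7]
shift units, start axes [-0.01    0.0625  0.1425] final axes [-0.009  0.062  0.142] turn units [ 0.004 -0.009  0.028]
278 [ 0.4926 -0.3418  0.0077] [ 0.4909 -0.2402  0.0062] mid [ 0.4918 -0.291   0.007 ]
   slide [ 0.4881 -0.3124  0.0182] [ 0.4861 -0.2696  0.0209] mid [ 0.4871 -0.291   0.0196]
284 [ 0.4951 -0.3421  0.0089] [ 0.4928 -0.2402  0.0087] mid [ 0.4939 -0.2911  0.0088]
   slide [ 0.4891 -0.3124  0.0226] [ 0.4889 -0.2686  0.0206] mid [ 0.489  -0.2905  0.0216]
290 [ 0.4982 -0.3424  0.0083] [ 0.4966 -0.2392  0.0065] mid [ 0.4974 -0.2908  0.0074]
   slide [ 0.4921 -0.3125  0.0217] [ 0.4905 -0.2692  0.0232] mid [ 0.4913 -0.2908  0.0224]
296 [ 0.5012 -0.3422  0.008 ] [ 0.4986 -0.2401  0.0087] mid [ 0.4999 -0.2911  0.0083]
   slide [ 0.4946 -0.3125  0.0221] [ 0.4941 -0.2687  0.021 ] mid [ 0.4943 -0.2906  0.0215]
0.535 base mid -0.2848 0.09869427323973276 slide -0.2856 0.04290710209355819
0.543 base mid -0.2859 0.10131761623414814 slide -0.2857 0.043385655566784365
0.551 base mid -0.286 0.10071307431490364 slide -0.286 0.04536956987555024
0.559 base mid -0.2864 0.10167761967830524 slide -0.2858 0.04413273546721547
0.567 base mid -0.2866 0.10230678697862969 slide -0.2855 0.04444795160545162
```

View pics/z4.png

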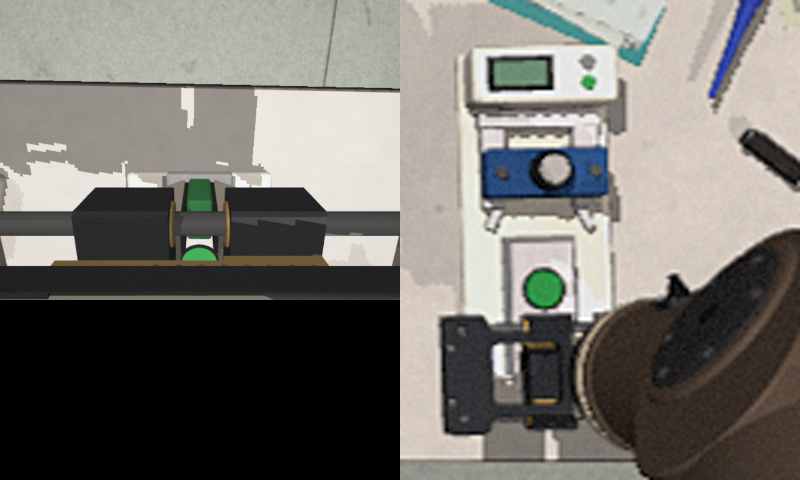

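Both cameras now put the slide centred on the base, within 0.5 mm. I'll lower it to about 1 mm above the apron, then enter the slot slowly.

```bash
python3 -m pendant '[[[0,0,0.06,0,0,0,1],[0,0,0.06,0,0,0,1],[0,0,0,0,0,0,1],[-0.15,0,0,0,0,0,1],[-0.15,0,0,0,0,0,1],[-0.15,0,0,0,0,0,1],[-0.15,0,0,0,0,0,1],[-0.15,0,0,0,0,0,1],[0,0,0,0,0,0,1]]]'; python3 -c "
from h import *
plan(.5795,-.288,.0435,91.1)"
```

```text
clock: 8.05
position: [0.5312, -0.2886, 0.0448]
ee_rot: [-0.036, 3.14, -0.0]
force: [0.1, 0.3, -0.4]
width: 0.15
clock 8.05 pos [ 0.5312 -0.2886  0.0448] err [ 0.0483  0.0006 -0.0013] j [ 0.23  0.64  0.26  1.84 -0.25  0.69  2.23] w 0.15 F [ 0.1  0.3 -0.4]
shift units, start axes [-1.2075 -0.0125  0.0325] final axes [-1.206 -0.007  0.032] turn units [-0.003  0.016  0.043]
```

```bash
python3 -m pendant '[[[-0.15,0,0,0,0,0,1],[-0.15,0,0,0,0,0,1],[-0.15,0,0,0,0,0,1],[-0.15,0,0,0,0,0,1],[-0.15,0,0,0,0,0,1],[-0.1,0,0,0,0,0,1],[-0.1,0,0,0,0,0,1],[0,0,0,0,0,0,1]]]'; python3 -c "
from h import *
from cell import arm
plan(.5795,-.288,.0435,91.1)
d=arm.get_image('top');b=d['img'][150:310,410:543,::-1];c=arm.get_image('scene')['img'][80:210,290:450,::-1]
o=np.zeros((480,800,3),np.uint8);o[:,:400]=cv2.resize(b,(400,480),interpolation=2);o[:325,400:]=cv2.resize(c,(400,325),interpolation=2);cv2.imwrite('pics/z5.png',o)"
```

```text
clock: 8.72
position: [0.5683, -0.2879, 0.0447]
ee_rot: [-0.035, 3.141, -0.0]
force: [0.4, 0.5, -0.3]
width: 0.15
clock 8.72 pos [ 0.5683 -0.2879  0.0447] err [ 0.0112 -0.0001 -0.0012] j [ 0.21  0.68  0.27  1.75 -0.25  0.74  2.2 ] w 0.15 F [ 0.4  0.5 -0.3]
shift units, start axes [-0.28   -0.0075  0.03  ] final axes [-0.279 -0.007  0.03 ] turn units [-0.001  0.008  0.035]
```

View pics/z5.png

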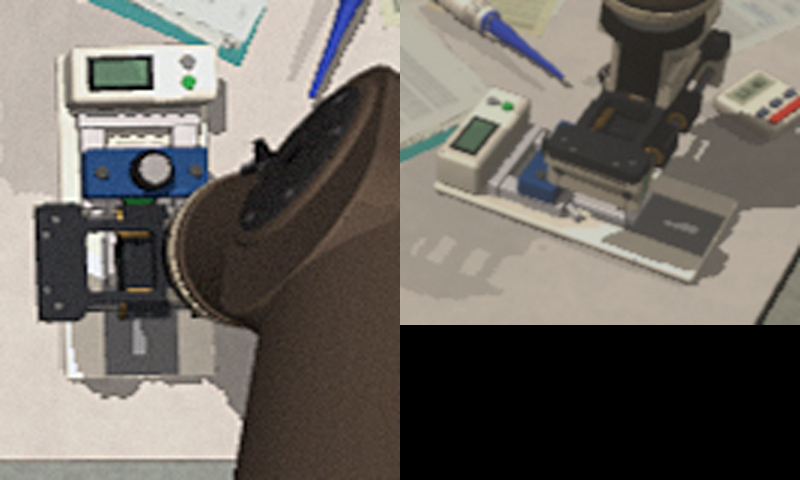

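The slide's front end is under the bar with no contact force. About 11 mm remain, so I'll creep in until it meets the stop.

```bash
python3 -m pendant '[[[-0.05,0,0.02,0,0,0,1],[-0.05,0,0,0,0,0,1],[-0.05,0,0,0,0,0,1],[-0.05,0,0,0,0,0,1],[0,0,0,0,0,0,1],[0,0,0,0,0,0,1]]]';python3 -m pendant '[[[-0.03,0,0,0,0,0,1],[-0.03,0,0,0,0,0,1],[0,0,0,0,0,0,1],[0,0,0,0,0,0,1]]]'
```

```text
clock: 9.32
position: [0.5755, -0.288, 0.0439]
ee_rot: [-0.034, 3.141, 0.0]
force: [0.3, 0.5, -0.7]
width: 0.149
clock: 9.65
position: [0.5778, -0.2879, 0.0439]
ee_rot: [-0.034, 3.141, 0.0]
force: [0.4, -1.2, -0.4]
width: 0.15
```

```bash
python3 -m pendant '[[[-0.03,0,0,0,0,0,1],[-0.03,0,0,0,0,0,1],[0,0,0,0,0,0,1]]]';python3 -m pendant '[[[-0.03,0,0,0,0,0,1],[0,0,0,0,0,0,1],[0,0,0,0,0,0,1]]]'
```

```text
clock: 9.9
position: [0.5791, -0.288, 0.0437]
ee_rot: [0.033, -3.139, -0.001]
force: [-4.7, -0.1, 1.6]
width: 0.15
clock: 10.15
position: [0.5791, -0.2881, 0.0437]
ee_rot: [0.032, -3.138, -0.001]
force: [-8.4, 0.7, 4.4]
width: 0.149
```

Contact came at TCP x = 0.5791, where home was predicted at 0.5795, and the force rises without further travel. I'll make one firmer push to confirm, then ease off and release.

```bash
python3 -m pendant '[[[-0.04,0,0,0,0,0,1],[-0.02,0,0,0,0,0,1],[0,0,0,0,0,0,1]]]';python3 -m pendant '[[[0.06,0,0,0,0,0,1],[0,0,0,0,0,0,1],[0,0,0,0,0,0,0.5],[0,0,0,0,0,0,0.5],[0,0,0,0,0,0,0.5],[0,0,0,0,0,0,0.5],[0,0,0,0,0,0,0.5],[0,0,0,0,0,0,0.5]]]'
```

```text
clock: 10.4
position: [0.5792, -0.2881, 0.0436]
ee_rot: [0.031, -3.134, -0.003]
force: [-16.7, 1.6, 11.8]
width: 0.147
clock: 11.07
position: [0.5816, -0.2878, 0.044]
ee_rot: [-0.034, 3.141, -0.0]
force: [0.4, -0.2, -0.9]
width: 0.49
```

```bash
python3 -m pendant '[[[0,0,-0.2,0,0,0,0.5],[0,0,-0.5,0,0,0,0.5],[0,0,-0.7,0,0,0,0.5],[0,0,-0.7,0,0,0,0.5],[0,0,-0.7,0,0,0,0.5],[0,0,-0.7,0,0,0,0.5],[0.7,0,-0.5,0,0,0,0.5],[0.9,0,-0.3,0,0,0,0.5],[0.9,0,0,0,0,0,0.5],[0.9,0,0,0,0,0,0.5],[0,0,0,0,0,0,0.5],[0,0,0,0,0,0,0.5]]]'; python3 - <<'E'
from h import *
from cell import arm
for n in ('top','scene','wrist'):
  d=arm.get_image(n);cv2.imwrite('pics/%s6.png'%n,d['img'][:,:,::-1]);np.savez('pics/%s6.npz'%n,**d)
for n in ('top6','scene6','wrist6'):
  d=load(n);W=world(d);z=W[...,2];hsv=cv2.cvtColor(d['img'],cv2.COLOR_RGB2HSV)
  box=(W[...,1]<-.22)&(W[...,1]>-.35)&(W[...,0]>.48)&(W[...,0]<.66)&(d['z_map']>0)
  g=box&(hsv[...,0]>45)&(hsv[...,0]<80)&(hsv[...,1]>110)&(z>.047)
  if g.sum()>5: print(n,"tab",g.sum(),rect(W,g),np.median(z[g]))
  p=box&(z>.0145)&(z<.022)&(W[...,0]<.59); 
  if p.sum()>5: print(n,"plate behind bar",p.sum(),rect(W,p),np.median(z[p]))
  bb=box&(hsv[...,0]>100)&(hsv[...,0]<125)&(hsv[...,1]>120)&(z>.035)&(z<.046)
  if bb.sum()>5: print(n,"bar",rect(W,bb))
o=np.zeros((480,800,3),np.uint8);o[:,:400]=cv2.resize(load('top6')['img'][150:310,410:543,::-1],(400,480),interpolation=2);o[:325,400:]=cv2.resize(load('scene6')['img'][80:210,290:450,::-1],(400,325),interpolation=2);cv2.imwrite('pics/z6.png',o)
E
```

```text
clock: 12.07
position: [0.4436, -0.2913, 0.217]
ee_rot: [-0.029, 3.14, 0.0]
force: [1.4, 0.1, 0.2]
width: 0.5
top6 tab 85 ((562.515869140625, -282.419677734375), (21.360689163208008, 152.0685272216797), 89.26564025878906) 0.05153610225426103
top6 plate behind bar 132 ((547.36767578125, -283.9698486328125), (48.107276916503906, 85.19200134277344), 85.27411651611328) 0.017226626344106252
top6 bar ((631.8592529296875, -284.9736633300781), (32.29864501953125, 83.63624572753906), 1.929369330406189)
scene6 tab 51 ((577.9651489257812, -285.8504638671875), (11.667818069458008, 22.704809188842773), 87.60162353515625) 0.05221820262302139
scene6 plate behind bar 142 ((543.6553344726562, -287.0946044921875), (97.37449645996094, 53.614234924316406), 10.21014404296875) 0.01808651830775408
scene6 bar ((630.126953125, -284.52886962890625), (26.341175079345703, 79.81484985351562), 3.055464506149292)
wrist6 tab 334 ((579.8665161132812, -288.8594970703125), (20.50286865234375, 12.395401000976562), 1.4741556644439697) 0.05146820319494225
wrist6 bar ((616.0499877929688, -288.4430236816406), (3.457420587539673, 80.48480987548828), 1.1533567905426025)
```

View pics/z6.png

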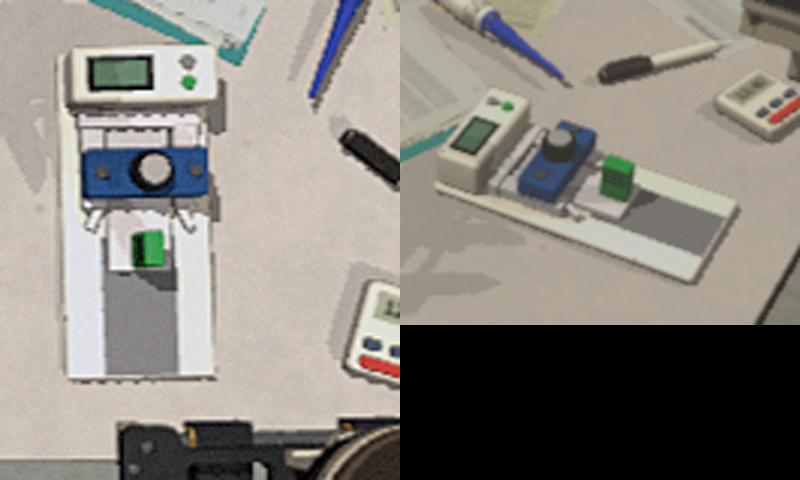

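View pics/wrist6.png

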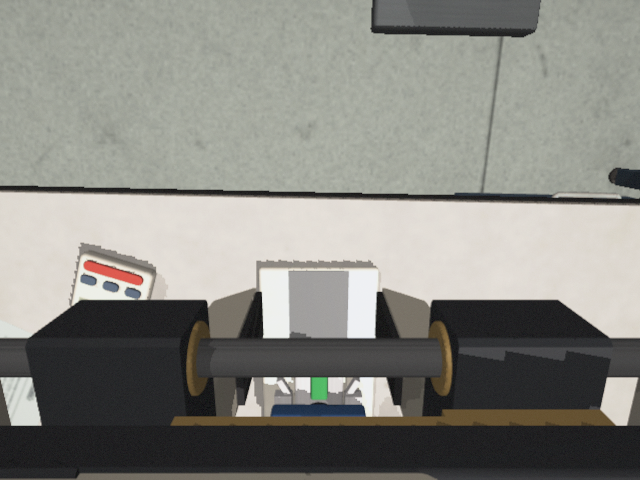

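View pics/top6.png

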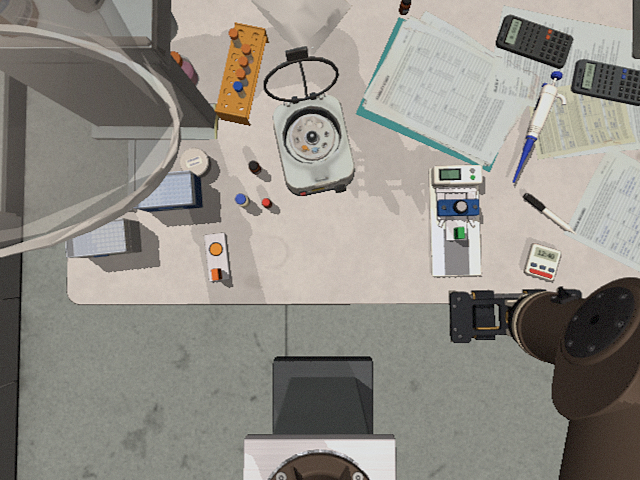

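```bash
python3 - <<'E'
from h import *
d=load('top6');W=world(d);z=W[...,2];x=W[...,0];y=W[...,1];hsv=cv2.cvtColor(d['img'],cv2.COLOR_RGB2HSV)
box=(y<-.25)&(y>-.32)&(x>.52)&(x<.66)&(d['z_map']>0)
g=box&(hsv[...,0]>45)&(hsv[...,0]<80)&(hsv[...,1]>110)
for a,b in((.048,.056),):
  m=g&(z>a)&(z<b);print("top tab",m.sum(),rect(W,m))
d2=load('scene6')
for n in('top6','scene6'):
  d=load(n);W=world(d);z=W[...,2];x=W[...,0];y=W[...,1]
  for yy in(-.300,-.297,-.294,-.276,-.273,-.270):
    m=(abs(y-yy)<.0025)&(x>.53)&(x<.6)&(z>.0145)&(z<.023)&(d['z_map']>0)
    e=(abs(y-yy)<.0025)&(x>.47)&(x<.56)&(z>.006)&(z<.0145)&(d['z_map']>0)
    if m.sum()>2:print(n,yy,"rear edge",x[m].min().round(4),"apron edge",x[e].min().round(4),"platez",np.median(z[m]).round(4))
E
```

```text
top tab 78 ((603.3067016601562, -281.6441955566406), (71.30634307861328, 14.190674781799316), 7.535820960998535)
top6 -0.3 rear edge 0.5673 apron edge 0.4919 platez 0.0184
top6 -0.297 rear edge 0.5673 apron edge 0.4919 platez 0.0172
top6 -0.294 rear edge 0.5673 apron edge 0.4919 platez 0.0166
top6 -0.276 rear edge 0.5673 apron edge 0.492 platez 0.0171
top6 -0.273 rear edge 0.5674 apron edge 0.492 platez 0.018
top6 -0.27 rear edge 0.5673 apron edge 0.492 platez 0.017
scene6 -0.3 rear edge 0.5647 apron edge 0.4903 platez 0.0161
scene6 -0.297 rear edge 0.5512 apron edge 0.4905 platez 0.0185
scene6 -0.294 rear edge 0.5649 apron edge 0.4901 platez 0.0187
scene6 -0.276 rear edge 0.5649 apron edge 0.4906 platez 0.0182
scene6 -0.273 rear edge 0.5644 apron edge 0.4899 platez 0.0183
scene6 -0.27 rear edge 0.5644 apron edge 0.4899 platez 0.0188
```

```bash
python3 - <<'E'
from h import *
# colour-edge profile: project predicted home rear-edge corners & tab into top/scene and draw
a=np.radians(1.15);Rz=np.array([[np.cos(a),-np.sin(a)],[np.sin(a),np.cos(a)]])
def ph(x,y,z): return np.r_[Rz@[x,y]+[.5905,-.2855],z]
out=[]
for n,(v0,v1,u0,u1) in {'top6':(190,280,425,490),'scene6':(110,200,300,430)}.items():
  d=load(n);k=6;im=cv2.resize(d['img'][v0:v1,u0:u1,::-1],None,fx=k,fy=k,interpolation=cv2.INTER_NEAREST)
  def pr(p): c=d['R']@p+d['t'];q=d['K']@c;return tuple(int(t) for t in ((q[0]/q[2]-u0+.5)*k,(q[1]/q[2]-v0+.5)*k))
  for poly,c in (([(-25,-22,18),(-25,22,18),(20,22,18),(20,-22,18)],(0,0,255)),([(-23,-7,52),(-23,7,52),(1,7,52),(1,-7,52)],(255,0,255)),([(-100,-52,10),(-100,52,10)],(0,255,255)),([(25,-42,40),(25,42,40),(59,42,40),(59,-42,40)],(255,255,0))):
    cv2.polylines(im,[np.array([pr(ph(p[0]/1e3,p[1]/1e3,p[2]/1e3)) for p in poly])],True,c,1)
  out.append(im)
h=max(o.shape[0] for o in out);o=np.hstack([cv2.copyMakeBorder(i,0,h-i.shape[0],0,0,0) for i in out]);o=cv2.resize(o,(800,int(h*800/o.shape[1])));cv2.imwrite('pics/z7.png',o)
E
```

```text
(no output)
```

View pics/z7.png

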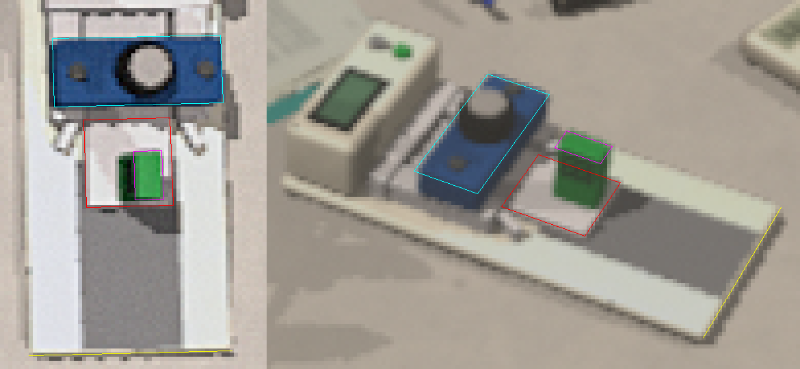

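The overlay of the predicted home pose matches the slide in both views. The distance from the plate's rear edge to the apron edge measures 75.4 mm (top) and about 74.5 mm (scene), against 75 mm for home. The plate top is at about 17–18 mm, so it lies flat. The amber slide and vials haven't moved.

```bash
python3 -c "
from cell import arm
s=arm.observe();print(s['clock'],s['position'],s['force']);print(arm.sign_off())"
```

```text
12.2167 [ 0.44662909 -0.29063942  0.21636734] [ 0.09442025 -0.33584791 -0.05339232]
the job is handed in; nothing more can be done
None
```

The green slide is in the photometer, fully home against the back stop and released. I handed the job in at 12.2 s, with the arm clear of everything.

- **Insertion:** I gripped the tab at 30 N, carried the slide to the apron and slid it in level, plain end first. It stopped at TCP x = 0.579 m, where 0.5795 m was predicted. A firmer push, about 17 N back along the slot and 20 N in all, did not move it further.
- **Final checks:** The plate's rear edge is 75.4 mm from the apron edge in the top camera and about 74.5 mm in the scene camera; home is 75 mm. The plate lies flat, with its top at about 17–18 mm, and a drawn outline of the home pose matches it in both views.
- **Left alone:** By eye in the final top view, the amber slide and both vials stand where they started.
- **Disagreements:**
    - The wrist camera read sideways positions 2–4 mm off the other cameras, so I only used it to compare the slide with the base.
    - Some automatic outlines, such as the tab in the last top view, picked up stray pixels and were discarded.
    - I backed off less than I had pushed in, so the jaws were still pressing the slide lightly against the stop when they opened. It did not spring back.

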